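# Unlock the camera mast and hold it up for an overhead shot

## Task

I want an overhead photo of the food on the chopping board: take the red key out of its wooden stand, put its blade in the slot of the red lock knob on the camera station, turn the knob a quarter turn counterclockwise (seen from above) to its stop so that its tongue clears the bar, and put the key back in its stand. Then squeeze the mast's head so that the orange button goes in, pull the mast straight up past the first stop to the second stop, and finish while still holding it fully extended there. Leave the food, mug, tin and shaker where they are.

Things in the scene. Friction and masses are not known exactly. Their poses are not given: they have to be found in the camera images.
- cam_station: Fixed camera station: dark base plate 18 mm thick (x -65 to 65, y -55 to 125 mm) with a column (radius 22 mm, top at z = 135 mm) that carries the telescoping mast. Origin on the worktop under the column's axis, z up. The button faces its -x; the lock knob stands at x = -34, y = +85 mm, top at z = 175 mm; camera and chopping board lie on its -y side.
- mast_head: Mast head, a black block 36 (x) x 34 (y) x 45 mm (z), axes as the station's; origin: centre of its underside (z = 140 mm when down). From its low part a bar runs to +y (107 mm, ends under the lock's tongue) and one to -y with a camera (y -87 to -123 mm, top 28 mm above the origin). Grip it from above across x: one finger on the button, one on the +x face. Moving weight 3.6 N, little friction.
- button_face (a point): Centre of the outer face of the orange button, 18 mm wide (y) and 28 mm high (z), on the -x side of the mast head at half its height (22.5 mm above its underside). It stands 6 mm proud, so the head measures 42 mm over the button.
- button (a joint): The button: 0 = out, 0.005 m = fully pressed (towards the station's +x). Springy: 2 N to start, 6 N fully in. Out, it blocks the mast at the bottom and at the first stop; pressed more than 4.3 mm it frees it. Keep it pressed during the whole pull.
- mast (a joint): Height of the mast: 0 = down, about 0.043 m = first stop (the catch snaps in there if the button is released), 0.090 m = second stop, the end of travel. The second stop has no catch: let go, the mast sinks back to the first stop. Moves vertically.
- lock_slot (a point): Centre of the mouth of the slot in the red lock knob (36 x 36 mm, 14 mm high, on a post, turning about the vertical), at z = 175 mm. The slot is 21 mm long along this point's x, 8 mm wide along its y and 10 mm deep, with a 2 mm chamfer. The steel tongue under the knob points along the point's +x. The point turns with the knob.
- lock (a joint): Angle of the lock knob about the vertical, counterclockwise from above: 0 = locked (tongue over the mast's bar; the point's x is along the station's x), 1.5 rad = open, at its stop; the bar is clear above about 0.95. Stiff enough to stay where it is left (0.04 N m).
- key: The key, 97 mm long, 0.1 kg, standing upright in its stand at the start. Origin at the tip of the blade, z up towards the handle. Blade 18 mm (x) x 4.5 mm (y), from z = 0 to 32 mm; steel shoulder 28 x 20 mm from z = 30 to 36 mm; red flat handle 42 mm (x) x 14 mm thick (y) from z = 45 to 97 mm. Grip the handle across its thickness (y), at about z = 72 mm. The key fits either way round.
- key_tip (a point): Tip of the key's blade (the key's origin).
- key_stand_hole0 (a point): Centre of the mouth of the slot in the wooden key stand (fixed block 60 x 50 mm, 42 mm high), at z = 42 mm. The slot is 22 mm along the point's x, 9 mm along its y, 34 mm deep; with the shoulder resting on the block the key's tip is 30 mm below the mouth.
- lemon: A yellow lemon lying on the chopping board, about 71 x 53 x 51 mm; origin at its underside. A bystander.
- garlic: A garlic bulb on the chopping board, about 60 mm; origin at its underside. A bystander.
- mug: An orange mug, 81 x 113 x 101 mm high, beyond the key stand; origin at its underside. A bystander.
- tin: A red food tin, 75 mm across, 110 mm high, at the left; origin at its underside. A bystander.
- shaker: A salt shaker with a grey cap, 44 mm across, 90 mm high, to the right of the board; origin at its underside. A bystander.
There are look-alikes about, which are no part of the job. Leave any black look-alike of the part that bears key_stand_hole0 alone.

How it is judged:
By the outcome, as a careful person would: the job done as asked, in the order asked, and still so for the second after the job is handed in, while the arm keeps its last pose, push and grip.
It also fails if it takes over 61 s, if anything falls off the work surface, if the arm or the gripper's body presses on something with over 40 N, if the wrist force passes 120 N, or if a joint passes its speed limit or range.

## Robot

A 7-joint arm with a two-finger parallel gripper is mounted at the origin on a cart in front of the work surface, level with it; the furniture and walls round the work are solid. World frame = base frame: x ahead of the robot, y to its left, z up, the work surface at z = 0. Lengths are in m, angles in rad, forces in N, time in s.
With the tool pointing down it reaches from about 0.4 to 0.875 m from the base axis. Payload 6.5 kg.
Tool frame: the origin (TCP) lies on the mounting face of the last link; the fingertips stand 166 mm ahead of it and the grasp point (between the pads) lies env.grip_point_offset ahead of it (env.grip_point_offset is the distance from the TCP to the grasp point, in m); z points along the fingers, y is the line along which they close (so a half turn about z gives the same grasp; the last joint's range is limited). The gripper opens to 88 mm and grips with 3 to 60 N. Pads are 18 mm wide; open, the fingers measure 123 mm over their backs; the gripper's body (75 mm by 187 mm) begins 45 mm behind the grasp point.
Start: joints at [1.138, 0.536, -0.004, 1.538, 0.003, 1.067, -0.071], TCP at [0.233, -0.607, 0.405] pointing down, gripper open.
Joint ranges: [-2.7, 2.7], [-0.37, 2.16], [-1.27, 1.26], [0.24, 2.4], [-1.31, 4.45], [0.19, 1.91], [-2.76, 2.76]. Speed limits (rad/s): [2.39, 2.39, 3.14, 3.14, 3.14, 3.14, 3.14].

## Interface

Orientations are given as [roll, pitch, yaw] about the fixed x, y, z axes, in that order (R = Rz(yaw) Ry(pitch) Rx(roll)).
In Python, from plant import get_state, capture, workorder, spot_in, env gives the robot as it stands.
- The arm moves only by the tool drive_tool, never from a script. Its argument "rows" is a list of rows, each a list of 2 entries, a list of its own where there are three numbers: the shift along the tool's x, y, z in m, then the turn, a rotation vector about the tool's x, y, z in degrees. A call has 1 to 12 rows; each row shifts and turns the commanded pose from where the row before left it, along the tool's axes as they then stand; what a row does not reach is not made up. A row lasts 1/12 s, in which the tool goes at most 41.7 mm and 7.16 degrees, less where a joint would pass 70% of its speed; a pose out of reach is approached as far as the arm can. A call is refused whole if a number of a shift passes 0.0417 or a number of a turn 7.16, either way. A call with a gripper value outside its range is refused whole. "grip" is the finger opening in m, from 0 to 0.0881, set as the call begins (left out, the last holds). The fingers move at their own pace and stop on an object; "force" is the grip in N (left out, the last holds). Time passes only in rows, so rows that do not move let the fingers close. It gives the time, the measured TCP pose, the force, the opening and the grip force at its end, in the units of the state.
- get_state(): the state, without advancing time (a new reading comes with each control period).
- capture(name): name is "scene" or "top" or "wrist"; returns a dict with "frame" (400x640x3 uint8, red, green, blue), "fx", "fy", "cx", "cy" (pixels), "view" (4x4, takes a point from world to camera coordinates). Camera axes: x right, y up, looking along -z (the intrinsics and any distortion apply to the point x, -y, -z); pixel columns grow to the right and rows downward; lengths in m; the calibration is good to about 2 mm. A picture is of the moment at which its call begins. There is no depth.
- workorder.close_job(): hands the job in; it is judged then, once.
Trained networks look in a picture, given as the dict that the camera call returned (one of the last four; its "shot" number tells which), for a name from the list of things; names that differ only in an ending like _2 or _b are one class to them, and where a whole thing is asked for, a point or a joint stands for the part that bears it (a point fixed in the world has none). Each returns a list of dicts, best first, with "score" (0 to 1); they miss things now and then, are a little off and sometimes report something else, mostly with a low value. They report only what shows in the picture. A call takes as long as a camera call. They do not tell look-alikes from the thing itself.
- spot_in(picture, target): "extent" ([centre column, centre row, width, height] in pixels, round what is visible of it).
The state is a dict: "time_s": time; "joint_positions": joint angles; "dq": joint speeds; "joint_efforts": joint torques, N m; "ee_pos": TCP position; "eef_rot": TCP orientation; "force": force on the tool from outside, world axes, zero at the start; "wrist_torque": the same for the moment, N m; "gripper_width": opening from 0.0 (shut) to 1.0 (fully open); "gripper_force": force on a finger pad.
Only numpy, scipy, OpenCV 4.12 (cv2) and the standard library are available. Lean on these libraries where they do the work, as an engineer would, in place of code of your own. Each camera call takes 0.05 s, during which the arm holds its last target. There are 200 camera calls.

## Working session

There is one attempt and no reset: what is moved stays moved. The work goes in short steps, Python scripts to look and compute and a tool call to move; the robot and the scene stay as the last step left them, time stands still between calls to the robot, and variables do not carry over. Pictures are saved under pics/ and viewed, at most 10 in all, crops included, and the job is handed in when it is done.

Besides the shell and the picture viewer there is one more tool, called after "Request:" as name([rows], argument=value, ...), one row to a line, values as JSON. drive_tool: Moves the arm, as the interface text tells. Its arguments: {"type":"object","properties":{"rows":{"type":"array","items":{"type":"array"}},"grip":{"type":"number"},"force":{"type":"number"}},"required":["rows"]}

```bash
mkdir -p pics; ls; cat > h.py <<'E'
import numpy as np, cv2
from plant import get_state, capture, workorder, spot_in, env
def save(p,n,crop=None,s=1):
    f=p["frame"]
    if crop: f=f[crop[1]:crop[3],crop[0]:crop[2]]
    f=cv2.resize(f,None,fx=s,fy=s,interpolation=cv2.INTER_CUBIC)
    cv2.imwrite("pics/"+n+".png",cv2.cvtColor(f,cv2.COLOR_RGB2BGR))
def proj(p,X):
    X=np.atleast_2d(X); c=(p["view"]@np.c_[X,np.ones(len(X))].T).T
    return np.c_[p["fx"]*c[:,0]/-c[:,2]+p["cx"],p["fy"]*-c[:,1]/-c[:,2]+p["cy"]]
def ray(p,u,v,z):
    "world point on plane z seen at pixel u,v"
    d=np.array([(u-p["cx"])/p["fx"],-(v-p["cy"])/p["fy"],-1.])
    R=p["view"][:3,:3];t=p["view"][:3,3];o=-R.T@t;w=R.T@d
    return o+w*(z-o[2])/w[2]
E
python3 - <<'E'
from h import *
print(env.grip_point_offset,get_state())
for n in("scene","top"):
    p=capture(n);save(p,n+"0",s=1.25)
    print(n,{k:p[k] for k in p if k not in("frame",)})
    for t in("cam_station","mast_head","button_face","lock_slot","key","key_stand_hole0","lemon","garlic","mug","tin","shaker"):
        print(t,[(np.round(d["extent"]).tolist(),round(d["score"],2)) for d in spot_in(p,t)][:4])
E
```

```text
pics
0.1473 {'time_s': 0.0, 'joint_positions': array([ 1.1378014 ,  0.53715474, -0.00441886,  1.53883025,  0.00258876,
        1.06728001, -0.07120476]), 'dq': array([ 0.00023065,  0.00122494,  0.00056008, -0.00186835, -0.00028529,
        0.00036701, -0.00179277]), 'joint_efforts': array([-1.09323032e-04, -5.70988405e+01,  9.90809575e-01, -2.51600897e+01,
       -5.62960783e-02,  1.80159963e-02,  1.12840041e-04]), 'ee_pos': array([ 0.23299045, -0.60647192,  0.40386314]), 'eef_rot': array([-3.13993054e+00,  1.22851265e-04,  3.66839690e-01]), 'force': array([-0.6655523 , -0.26314794, -0.71795874]), 'wrist_torque': array([-0.02879473,  0.00701891, -0.00229638]), 'gripper_force': 0.0, 'gripper_width': 0.9983382640839287}
scene {'fx': 375.17015292590844, 'fy': 375.17015292590844, 'cx': 315.92992395963466, 'cy': 202.84743266721293, 'view': array([[-0.65437949, -0.75611115,  0.0091326 ,  0.28052851],
       [ 0.46274937, -0.39087803,  0.7956616 , -0.39802935],
       [-0.59803888,  0.52489074,  0.60567253, -0.85165899],
       [ 0.        ,  0.        ,  0.        ,  1.        ]]), 'shot':
[... 712 characters left out ...]
, 'view': array([[ 0.41404094, -0.91017163,  0.01255771, -0.26789934],
       [ 0.769805  ,  0.35748316,  0.52877789, -0.43550777],
       [-0.48576781, -0.20926871,  0.84866734, -1.3097542 ],
       [ 0.        ,  0.        ,  0.        ,  1.        ]]), 'shot': 2}
cam_station []
mast_head [([357.0, 192.0, 9.0, 17.0], 0.58), ([209.0, 172.0, 6.0, 21.0], 0.37)]
button_face []
lock_slot []
key [([208.0, 172.0, 9.0, 16.0], 0.64)]
key_stand_hole0 [([226.0, 210.0, 23.0, 23.0], 0.86), ([192.0, 207.0, 18.0, 25.0], 0.85), ([213.0, 179.0, 17.0, 24.0], 0.66)]
lemon [([379.0, 208.0, 14.0, 13.0], 0.57)]
garlic []
mug [([261.0, 136.0, 31.0, 33.0], 0.61)]
tin [([222.0, 127.0, 22.0, 36.0], 0.89)]
shaker []
```

View pics/scene0.png

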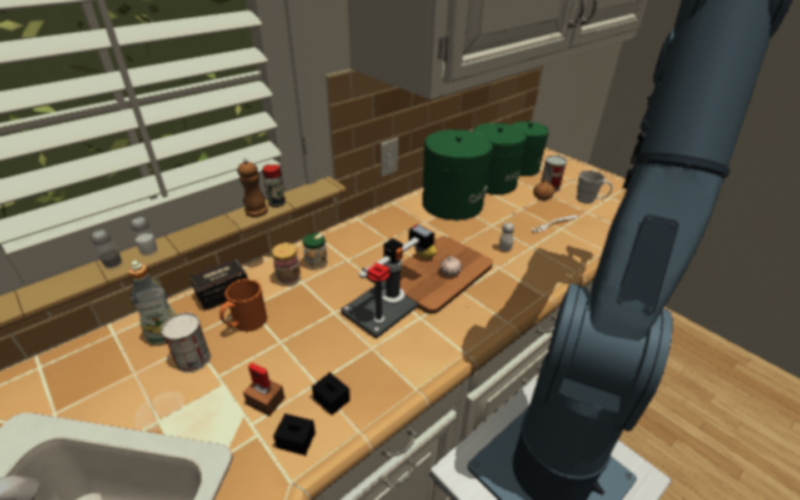

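View pics/top0.png

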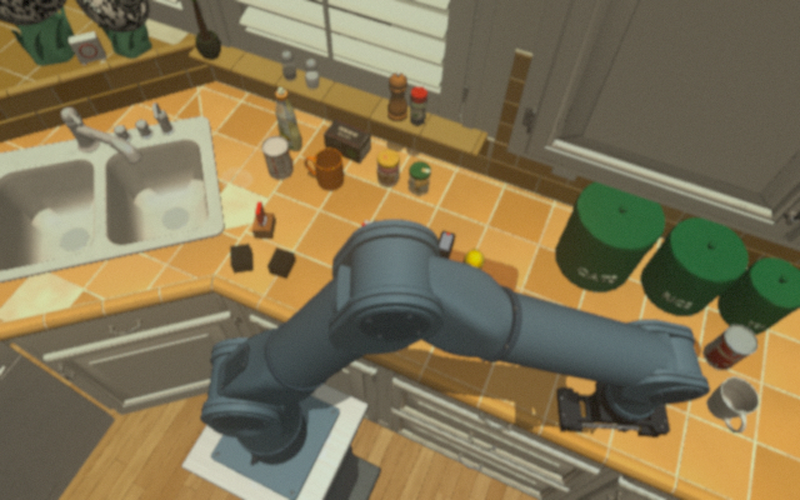

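```bash
python3 - <<'E'
from h import *
p=capture("scene");q=capture("top")
def tri(a,b):
    A=[]
    for P,(u,v) in((p,a),(q,b)):
        K=np.array([[P["fx"],0,-P["cx"],0],[0,-P["fy"],-P["cy"],0],[0,0,-1,0]])@P["view"]
        A+=[u*K[2]-K[0],v*K[2]-K[1]]
    x=np.linalg.svd(np.array(A))[2][-1];return x[:3]/x[3]
for n,a,b in(("key",(205,304),(208,172)),("tin",(148,274),(222,127)),("mug",(195,247),(261,136)),("lemon",(343,202),(379,208)),("mh",(320,203),(357,192))):print(n,tri(a,b))
print("stands scene",[ray(p,u,v,.03) for u,v in((210,315),(263,314),(237,347))])
print("stands top",[ray(q,u,v,.03) for u,v in((226,210),(192,207),(213,179))])
print("lock",ray(p,302,217,.175),"btn",ray(p,320,203,.1625))
w=capture("wrist");save(w,"w0")
print(-w["view"][:3,:3].T@w["view"][:3,3], w["view"][:3,:3])
E
```

```text
key [0.47205033 0.32188916 0.06863811]
tin [0.67257591 0.38861616 0.05511651]
mug [0.69833789 0.24170496 0.04805684]
lemon [ 0.5893186  -0.25476813  0.04414664]
mh [ 0.60679836 -0.16807839  0.06718589]
stands scene [array([0.46775846, 0.31961469, 0.03      ]), array([0.38363977, 0.21648239, 0.03      ]), array([0.34709937, 0.31469077, 0.03      ])]
stands top [array([0.38375293, 0.20687925, 0.03      ]), array([0.34629302, 0.31504644, 0.03      ]), array([0.47214533, 0.31039976, 0.03      ])]
lock [0.48132167 0.00713476 0.175     ] btn [ 0.50921159 -0.08352738  0.1625    ]
[ 0.30729351 -0.57840062  0.3844536 ] [[ 3.58457652e-01 -9.33545923e-01 -3.49028700e-04]
 [ 8.89244365e-01  3.41560751e-01 -3.04270787e-01]
 [ 2.84169967e-01  1.08757820e-01  9.52585517e-01]]
```

The scene shows the red key (scene 260,380 in the enlarged picture) in the brown wooden stand. The two black blocks at (330,392) and (295,433) are the look-alikes. The lock knob is at (378,272) and the mast head at (392,250). I'll go over the station first for a close look, on the way to the key.

Request:
drive_tool([
  [[0.0328,-0.018,-0.0106],[0,0,0]],
  [[0.0328,-0.018,-0.0106],[0,0,0]],
  [[0.0328,-0.018,-0.0106],[0,0,0]],
  [[0.0328,-0.018,-0.0106],[0,0,0]],
  [[0.0328,-0.018,-0.0106],[0,0,0]],
  [[0.0328,-0.018,-0.0106],[0,0,0]],
  [[0.0328,-0.018,-0.0106],[0,0,0]],
  [[0.0328,-0.018,-0.0106],[0,0,0]],
  [[0.0328,-0.018,-0.0106],[0,0,0]],
])

```text
time_s: 2.1
ee_pos: [0.4514, -0.348, 0.5009]
eef_rot: [3.141, -0.0, 0.367]
force: [0.3, -0.0, -0.5]
gripper_width: 1.001
gripper_force: 0.0
```

Request:
drive_tool([
  [[0.0137,-0.0322,0],[0,0,0]],
  [[0.0137,-0.0322,0],[0,0,0]],
  [[0.0137,-0.0322,0],[0,0,0]],
  [[0.0137,-0.0322,0],[0,0,0]],
  [[0.0137,-0.0322,0],[0,0,0]],
  [[0.0137,-0.0322,0],[0,0,0]],
  [[0.0137,-0.0322,0],[0,0,0]],
  [[0.0137,-0.0322,0],[0,0,0]],
  [[0,0,0],[0,0,0]],
  [[0,0,0],[0,0,0]],
])

```text
time_s: 2.93
ee_pos: [0.4605, -0.0681, 0.5004]
eef_rot: [3.141, -0.0, 0.371]
force: [-0.4, -0.8, 0.7]
gripper_width: 1.004
gripper_force: 0.0
```

```bash
python3 - <<'E'
from h import *
s=get_state();print(s["time_s"],s["ee_pos"],s["eef_rot"],s["joint_positions"])
p=capture("wrist");save(p,"w1",s=1.25);print(p["fx"],p["cx"],p["cy"])
for t,z in(("cam_station",0),("mast_head",.17),("button_face",.1625),("lock_slot",.175)):
    for d in spot_in(p,t)[:3]:
        e=d["extent"];print(t,np.round(e),round(d["score"],2),ray(p,e[0],e[1],z))
E
```

```text
2.9333 [ 0.46049738 -0.06805029  0.5003991 ] [ 3.14133620e+00 -4.79575740e-04  3.71156765e-01] [ 0.33763372  0.13307691 -0.31571569  1.8726009   0.04536609  1.14226781
 -1.19394923]
278.27384314154614 326.6740350483436 199.83978101991033
cam_station [365. 118. 222. 123.] 0.67 [ 0.54674057 -0.10273947  0.        ]
cam_station [370. 137. 206.  86.] 0.32 [ 0.52192539 -0.12263774  0.        ]
mast_head [370. 137. 207.  88.] 0.64 [ 0.52677735 -0.09263893  0.17      ]
button_face [354. 147.  17.  12.] 0.65 [ 0.5095299 -0.0821085  0.1625   ]
button_face [370. 138. 210.  86.] 0.43 [ 0.52552701 -0.09452022  0.1625    ]
lock_slot [276. 130.  38.  57.] 0.98 [0.49656434 0.00407264 0.175     ]
```

View pics/w1.png

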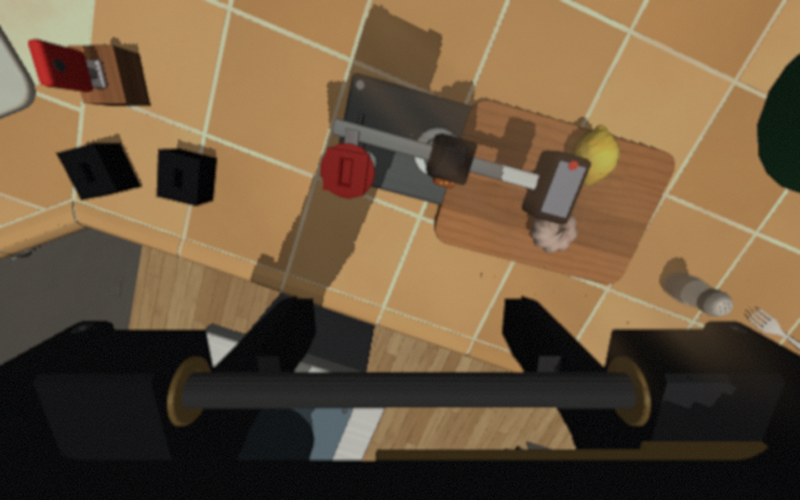

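Knob with slot at (346,171), head at (452,158), and orange button at (443,182). Upper left are the key in the wooden stand at (110,75) and the two black look-alikes at (98,168) and (186,175). Going to the key.

Request:
drive_tool([
  [[0.0101,-0.0359,0.008],[0,0,0]],
  [[0.0101,-0.0359,0.008],[0,0,0]],
  [[0.0101,-0.0359,0.008],[0,0,0]],
  [[0.0101,-0.0359,0.008],[0,0,0]],
  [[0.0101,-0.0359,0.008],[0,0,0]],
  [[0.0101,-0.0359,0.008],[0,0,0]],
  [[0.0101,-0.0359,0.008],[0,0,0]],
  [[0.0101,-0.0359,0.008],[0,0,0]],
  [[0.0101,-0.0359,0.008],[0,0,0]],
  [[0.0101,-0.0359,0.008],[0,0,0]],
  [[0,0,0],[0,0,0]],
  [[0,0,0],[0,0,0]],
])

```text
time_s: 4.18
ee_pos: [0.4257, 0.3027, 0.4194]
eef_rot: [-3.141, 0.001, 0.37]
force: [0.5, -0.2, 0.5]
gripper_width: 0.997
gripper_force: 0.0
```

```bash
python3 - <<'E'
from h import *
s=get_state();print(s["time_s"],s["ee_pos"],s["eef_rot"],s["joint_positions"])
p=capture("wrist");save(p,"w2",s=1.25)
import pickle;pickle.dump(p,open("w2.pkl","wb"))
for t,z in(("key",.097),("key_stand_hole0",.03)):
    for d in spot_in(p,t)[:3]:
        e=d["extent"];print(t,np.round(e),round(d["score"],2),ray(p,e[0],e[1],z))
E
```

```text
4.1833 [0.4257326  0.30267333 0.41940405] [-3.14084289e+00  1.45365600e-03  3.69630735e-01] [-0.25576107  0.35564219 -0.55471711  1.83367247  0.21626645  1.01376775
 -2.09896277]
key [328. 141.  20.  42.] 0.78 [0.47090401 0.31945392 0.097     ]
key_stand_hole0 [377. 220.  53.  56.] 0.9 [0.38729112 0.21103873 0.03      ]
key_stand_hole0 [299. 213.  49.  58.] 0.85 [0.35662431 0.31791607 0.03      ]
key_stand_hole0 [330. 136.  37.  50.] 0.68 [0.47237132 0.31628378 0.03      ]
```

View pics/w2.png

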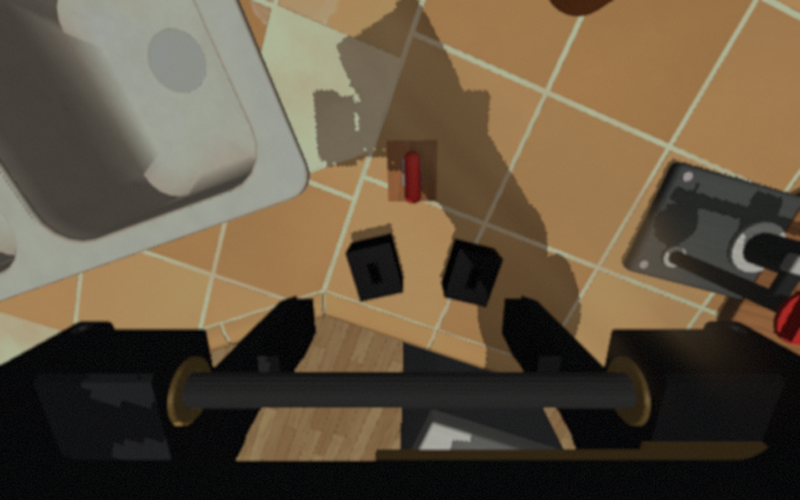

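The key stands in the brown stand (412,175); the black look-alikes are at (375,268) and (472,272) with no key. Now I'll fit the handle's box to the red mask.

```bash
cat >> h.py <<'E'
from scipy.optimize import minimize
def redmask(p,box):
    h=cv2.cvtColor(p["frame"],cv2.COLOR_RGB2HSV);m=(((h[...,0]<7)|(h[...,0]>172))&(h[...,1]>150)&(h[...,2]>45)).astype(np.uint8)
    k=np.zeros_like(m);x0,y0,x1,y1=box;k[y0:y1,x0:x1]=m[y0:y1,x0:x1];return k
def fitbox(p,m,x0,sx,sy,z0,z1):
    "fit x,y,yaw of an upright box to mask m"
    S=8
    ys,xs=np.nonzero(m);a,b=xs.min()-15,ys.min()-15;w,h=xs.max()+15-a,ys.max()+15-b
    M=cv2.GaussianBlur(cv2.resize(m[b:b+h,a:a+w].astype(np.float32),None,fx=S,fy=S,interpolation=cv2.INTER_LINEAR),(0,0),S*.7)
    def cost(q):
        c,s=np.cos(q[2]),np.sin(q[2])
        P=np.array([[q[0]+c*i*sx/2-s*j*sy/2,q[1]+s*i*sx/2+c*j*sy/2,z] for i in(-1,1) for j in(-1,1) for z in(z0,z1)])
        uv=((proj(p,P)-[a,b]+.5)*S).astype(np.float32)
        I=np.zeros(M.shape,np.float32);cv2.fillConvexPoly(I,cv2.convexHull((uv*16).astype(np.int32)),1.,shift=4)
        return float(np.mean((cv2.GaussianBlur(I,(0,0),S*.7)-M)**2))
    best=None
    for dy in(-.3,-.1,.1,.3):
        s0=np.array([*x0[:2],x0[2]+dy]);r=minimize(cost,s0,method="Nelder-Mead",options=dict(initial_simplex=[s0,s0+[.01,0,0],s0+[0,.01,0],s0+[0,0,.15]],xatol=1e-5,fatol=1e-7))
        if best is None or r.fun<best.fun:best=r
    return best.x,best.fun,float(np.mean(M**2))
E
python3 - <<'E'
from h import *
import pickle
p=pickle.load(open("w2.pkl","rb"))
m=redmask(p,(310,105,355,170));print(m.sum())
print(fitbox(p,m,(.471,.319,.37),.042,.014,.045,.097))
E
```

```text
472
(array([0.4707092 , 0.31664049, 0.37983817]), np.float64(0.010274533182382584), 0.1459675431251526)
```

```bash
python3 - <<'E'
from h import *
import pickle
p=pickle.load(open("w2.pkl","rb"))
m=redmask(p,(310,105,355,170))
q,f,n=fitbox(p,m,(.471,.319,.37),.042,.014,.057,.109);print(q,f,n)
s=get_state();d=q[:2]-s["ee_pos"][:2];y=s["eef_rot"][2];c,S=np.cos(y),np.sin(y)
print("tool shift",c*d[0]+S*d[1],S*d[0]-c*d[1],s["ee_pos"][2]-.231,"turn z deg",-np.degrees(q[2]-y))
E
```

```text
[0.47206996 0.31732218 0.38062251] 0.01977723091840744 0.1459675431251526
tool shift 0.048406543080253786 -0.0003855343997972438 0.1890917924246028 turn z deg -0.9593665675183308
```

Request:
drive_tool([
  [[0.0097,0,0.024],[0,0,0]],
  [[0.0097,0,0.024],[0,0,-1]],
  [[0.0097,0,0.024],[0,0,0]],
  [[0.0097,0,0.024],[0,0,0]],
  [[0.0097,0,0.024],[0,0,0]],
  [[0,0,0],[0,0,0]],
  [[0,0,0],[0,0,0]],
])

```text
time_s: 4.92
ee_pos: [0.4716, 0.3176, 0.2996]
eef_rot: [3.141, 0.002, 0.382]
force: [0.6, 0.2, -0.0]
gripper_width: 1.002
gripper_force: 0.0
```

```bash
python3 - <<'E'
from h import *
p=capture("wrist");save(p,"w3",crop=(200,100,440,280),s=3)
s=get_state();y=s["eef_rot"][2];c,S=np.cos(y),np.sin(y);print(s["ee_pos"],s["eef_rot"])
u=proj(p,[.472,.3173,.1])[0].astype(int);print(u)
m=redmask(p,(u[0]-60,u[1]-60,u[0]+60,u[1]+70));ys,xs=np.nonzero(m);print(m.sum(),xs.min(),xs.max(),ys.min(),ys.max())
for z0,z1 in((.057,.109),(.07,.109),(.06,.105)):
    q,f,n=fitbox(p,m,(.472,.3173,.38),.042,.014,z0,z1);d=q[:2]-s["ee_pos"][:2]
    print(q,f,n,"tool shift",c*d[0]+S*d[1],S*d[0]-c*d[1],s["ee_pos"][2]-.231,"turn z deg",-np.degrees(q[2]-y))
E
```

```text
[0.47154251 0.31834202 0.30089117] [ 3.14127660e+00 -1.16273556e-04  3.82497980e-01]
[326 229]
1253 318 337 187 259
[0.47127469 0.31704465 0.3701112 ] 0.04397865757346153 0.23597677052021027 tool shift -0.0007326946368142969 0.0011036625160559777 0.06989117336468201 turn z deg 0.7097099843431903
[0.47357991 0.31793586 0.370208  ] 0.0315554216504097 0.23597677052021027 tool shift 0.001738572498229579 0.0011372556187463406 0.06989117336468201 turn z deg 0.7041637291646176
[0.47119866 0.31697476 0.37062726] 0.02649916708469391 0.23597677052021027 tool shift -0.0008293126966800488 0.0011401184672044876 0.06989117336468201 turn z deg 0.680142337761292
```

View pics/w3.png

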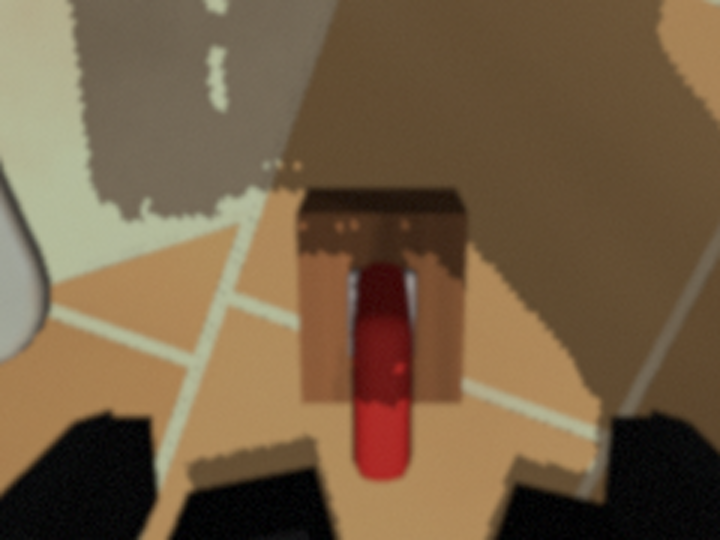

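The key handle's top runs rows 315-478 at column 382 in the crop, centred in the wooden stand and aligned with the fingers. Descending and gripping.

Request:
drive_tool([
  [[0,0.001,0.018],[0,0,0.5]],
  [[0,0,0.018],[0,0,0]],
  [[0,0,0.018],[0,0,0]],
  [[0,0,0.016],[0,0,0]],
  [[0,0,0],[0,0,0]],
  [[0,0,0],[0,0,0]],
])

```text
time_s: 5.47
ee_pos: [0.4717, 0.3182, 0.2315]
eef_rot: [3.142, -0.001, 0.375]
force: [0.8, 0.3, 0.8]
gripper_width: 1.0
gripper_force: 0.0
```

Request:
drive_tool([
  [[0,0,0],[0,0,0]],
  [[0,0,0],[0,0,0]],
  [[0,0,0],[0,0,0]],
  [[0,0,0],[0,0,0]],
  [[0,0,0],[0,0,0]],
  [[0,0,0],[0,0,0]],
  [[0,0,0],[0,0,0]],
], grip=0.0, force=35)

```text
time_s: 6.05
ee_pos: [0.4715, 0.3184, 0.2302]
eef_rot: [3.142, -0.0, 0.376]
force: [-0.2, -0.6, -0.2]
gripper_width: 0.493
gripper_force: 0.0
```

Request:
drive_tool([
  [[0,0,0],[0,0,0]],
  [[0,0,0],[0,0,0]],
  [[0,0,0],[0,0,0]],
  [[0,0,0],[0,0,0]],
  [[0,0,0],[0,0,0]],
  [[0,0,0],[0,0,0]],
  [[0,0,0],[0,0,0]],
  [[0,0,0],[0,0,0]],
])

```text
time_s: 6.72
ee_pos: [0.4715, 0.3183, 0.2301]
eef_rot: [3.141, 0.0, 0.376]
force: [0.3, -0.2, 0.2]
gripper_width: 0.158
gripper_force: 35.0
```

```bash
python3 - <<'E'
from h import *
s=get_state();print(s)
E
```

```text
{'time_s': 6.7167, 'joint_positions': array([-0.35637692,  0.68672391, -0.42453165,  1.84373984,  0.41734683,
        0.70025938, -2.21485582]), 'dq': array([-0.0002751 ,  0.00120419, -0.00048674,  0.00018755, -0.00024531,
       -0.00017014, -0.00305253]), 'joint_efforts': array([-1.96572966e-01, -5.50160480e+01, -6.24461085e+00, -1.71165669e+01,
       -3.16348043e-02, -1.39697408e-01, -6.62354523e-04]), 'ee_pos': array([0.4714556 , 0.31831792, 0.23005847]), 'eef_rot': array([3.14147268e+00, 1.61046740e-04, 3.75539280e-01]), 'force': array([ 0.28310785, -0.20476644,  0.15839111]), 'wrist_torque': array([ 0.0071529 , -0.03617422,  0.01034001]), 'gripper_force': 34.999966942705214, 'gripper_width': 0.15811881967674912}
```

Request:
drive_tool([
  [[0,0,-0.015],[0,0,0]],
  [[0,0,-0.03],[0,0,0]],
  [[0,0,-0.036],[0,0,0]],
  [[0,0,-0.036],[0,0,2.36]],
  [[0,0,-0.036],[0,0,2.36]],
  [[0,0,-0.036],[0,0,2.36]],
  [[0,0,-0.036],[0,0,2.36]],
  [[0,0,-0.025],[0,0,2.36]],
])

```text
time_s: 7.38
ee_pos: [0.4713, 0.3187, 0.4836]
eef_rot: [-3.14, -0.003, 0.168]
force: [0.4, 0.3, 0.0]
gripper_width: 0.157
gripper_force: 35.0
```

Request:
drive_tool([
  [[-0.0107,0.035,0],[0,0,0]],
  [[-0.0107,0.035,0],[0,0,0]],
  [[-0.0107,0.035,0],[0,0,0]],
  [[-0.0107,0.035,0],[0,0,0]],
  [[-0.0107,0.035,0],[0,0,0]],
  [[-0.0107,0.035,0],[0,0,0]],
  [[-0.0107,0.035,0],[0,0,0]],
  [[-0.0107,0.035,0],[0,0,0]],
  [[-0.0107,0.035,0],[0,0,0]],
  [[0,0,0],[0,0,0]],
  [[0,0,0],[0,0,0]],
  [[0,0,0],[0,0,0]],
])

```text
time_s: 8.38
ee_pos: [0.4297, -0.0077, 0.4801]
eef_rot: [-3.141, -0.0, 0.17]
force: [-0.4, 0.2, -0.7]
gripper_width: 0.155
gripper_force: 35.0
```

```bash
python3 - <<'E'
from h import *
import pickle
p=capture("wrist");save(p,"w4",crop=(180,40,500,280),s=2.5);pickle.dump(p,open("w4.pkl","wb"))
s=get_state();print(s["time_s"],s["ee_pos"],s["eef_rot"],s["joint_positions"],s["gripper_width"])
for t,z in(("mast_head",.17),("button_face",.1625),("lock_slot",.175),("key_tip",s["ee_pos"][2]-.219)):
    for d in spot_in(p,t)[:2]:
        e=d["extent"];print(t,np.round(e),round(d["score"],2),ray(p,e[0],e[1],z))
E
```

```text
8.4333 [ 0.42977785 -0.00711654  0.48011404] [-3.14112743e+00 -1.57987996e-04  1.71458464e-01] [ 0.23060573  0.08470474 -0.33577522  1.97697079  0.03099736  1.08469886
 -1.51787294] 0.15321396035600696
mast_head [425. 106. 236.  67.] 0.78 [ 0.52912914 -0.08929302  0.17      ]
button_face [411. 123.  25.  10.] 0.64 [ 0.51101271 -0.08172314  0.1625    ]
lock_slot [326. 124.  46.  61.] 0.66 [0.49602967 0.00465838 0.175     ]
key_tip [327. 273.  36. 130.] 0.87 [ 0.38332721 -0.01585248  0.26111404]
```

View pics/w4.png

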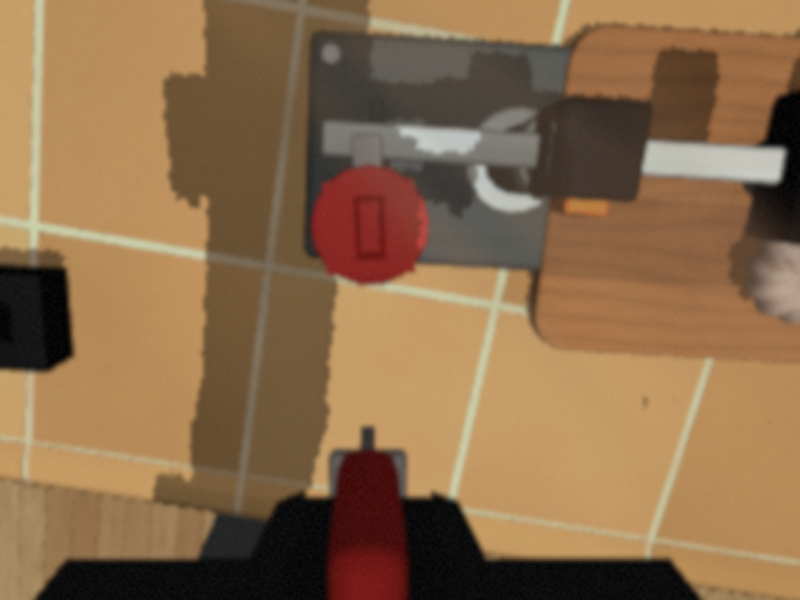

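The slot centre is at (370,227) in the crop and the tongue points up over the bar. The held key's blade shows at (368,430), and the mast head is at (595,150) with the button at (586,207).

```bash
python3 - <<'E'
from h import *
import pickle
p=pickle.load(open("w4.pkl","rb"))
o=lambda u,v:(180+u/2.5-.3,40+v/2.5-.3)
y=.1715;T=np.array([.4298,-.0071,.4801]);X=np.array([np.cos(y),np.sin(y),0]);Y=np.array([np.sin(y),-np.cos(y),0])
sl=ray(p,*o(370.5,227),.175);print("slot",sl,"shift",(sl-T)@X,(sl-T)@Y)
a=ray(p,*o(370.5,197),.175);b=ray(p,*o(370.5,257.5),.175);print("len",np.linalg.norm(a-b),"slot edge yaw", [np.arctan2(*(ray(p,*o(u1,197),.175)-ray(p,*o(u2,257.5),.175))[[1,0]]) for u1,u2 in((357.5,358.5),(383,383.5))])
l=ray(p,*o(322,137),.150);r=ray(p,*o(785,165),.150);d=l-r;print("bar",l,r,"station yaw",np.arctan2(d[1],d[0])-np.pi/2)
print("pred blade tip edge crop px",[(proj(p,T+X*dx-[0,0,.219])[0]-[180,40])*2.5 for dx in(.009,-.009)],"shoulder",[(proj(p,T+X*.014+Y*dy-[0,0,.219-h])[0]-[180,40])*2.5 for dy in(-.01,.01) for h in(.03,.036)])
h=ray(p,*o(597,150),.185);print("head top",h)
print("knob fit",ray(p,*o(370,225),.175))
E
```

```text
slot [0.48992418 0.00159754 0.175     ] shift 0.060726477903881984 0.0016908736850651338
len 0.023433416816927708 slot edge yaw [np.float64(0.18262242073787083), np.float64(0.18516126990235782)]
bar [0.52089732 0.02739438 0.15      ] [ 0.54294619 -0.1667685   0.15      ] station yaw 0.11307423919158399
pred blade tip edge crop px [array([365.22350183, 420.85604598]), array([365.36182504, 475.49543984])] shoulder [array([326.34886145, 441.24587592]), array([325.01341481, 449.8640236 ]), array([403.38052752, 441.14022561]), array([404.56240394, 449.75612865])]
head top [ 0.53223602 -0.07655051  0.185     ]
knob fit [0.49065298 0.00192534 0.175     ]
```

```bash
python3 - <<'E'
from h import *
import pickle
p=pickle.load(open("w4.pkl","rb"))
# rectify: homography of planes to tool-free world grid, 0.25 mm/px, x up, y left
def rect(z,cx,cy,half,s=.00025):
    W=np.array([[cx+half,cy+half],[cx+half,cy-half],[cx-half,cy-half],[cx-half,cy+half]]);n=int(2*half/s)
    uv=proj(p,np.c_[W,np.full(4,z)]).astype(np.float32)
    H=cv2.getPerspectiveTransform(uv,np.float32([[0,0],[n,0],[n,n],[0,n]]));return cv2.warpPerspective(p["frame"],H,(n,n),flags=cv2.INTER_CUBIC)
a=rect(.175,.490,.0016,.022,.0001);b=rect(.018,.53,-.04,.11,.0005)
cv2.imwrite("pics/r4.png",cv2.cvtColor(np.hstack([cv2.resize(a,(440,440)),b[:, :360]]),cv2.COLOR_RGB2BGR)) if a.shape[0]==b.shape[0] else print(a.shape,b.shape)
g=a[...,0].astype(np.float32);g=cv2.GaussianBlur(g,(0,0),4)
# slot orientation: rotate-and-project sharpness
n=g.shape[0];best=[]
for t in np.arange(-5,25,1.):
    M=cv2.getRotationMatrix2D((n/2,n/2),-t,1);r=cv2.warpAffine(g,M,(n,n));q=r[int(n*.5)-90:int(n*.5)+90,int(n*.5)-90:int(n*.5)+90].mean(0);best.append((float(np.var(np.diff(q))),float(t)))
print(sorted(best)[::-1][:5])
E
```

```text
(439, 439, 3) (440, 440, 3)
[(0.4893958568572998, 12.0), (0.48558205366134644, 11.0), (0.48525533080101013, 13.0), (0.4740770161151886, 10.0), (0.47340935468673706, 14.0)]
```

Request:
drive_tool([
  [[0.0126,0.0002,0.005],[0,0,-0.5]],
  [[0.0126,0.0002,0.015],[0,0,-0.5]],
  [[0.0126,0.0002,0.015],[0,0,0]],
  [[0.0126,0.0002,0.015],[0,0,0]],
  [[0.0126,0.0001,0.015],[0,0,0]],
  [[0,0,0.009],[0,0,0]],
  [[0,0,0],[0,0,0]],
  [[0,0,0],[0,0,0]],
  [[0,0,0],[0,0,0]],
])

```text
time_s: 9.38
ee_pos: [0.4916, 0.0022, 0.4068]
eef_rot: [3.141, -0.001, 0.187]
force: [-0.6, -0.1, 0.1]
gripper_width: 0.155
gripper_force: 35.0
```

```bash
python3 - <<'E'
from h import *
import pickle
p=capture("wrist");u=proj(p,[.49,.0016,.175])[0].astype(int);print(u)
save(p,"w5",crop=(u[0]-50,u[1]-50,u[0]+50,u[1]+50),s=6);pickle.dump(p,open("w5.pkl","wb"))
s=get_state();print(s["time_s"],s["ee_pos"],s["eef_rot"])
E
```

```text
[327 215]
9.4333 [0.49164231 0.0021782  0.40705104] [ 3.14114401e+00 -1.17823877e-03  1.87049968e-01]
```

View pics/w5.png

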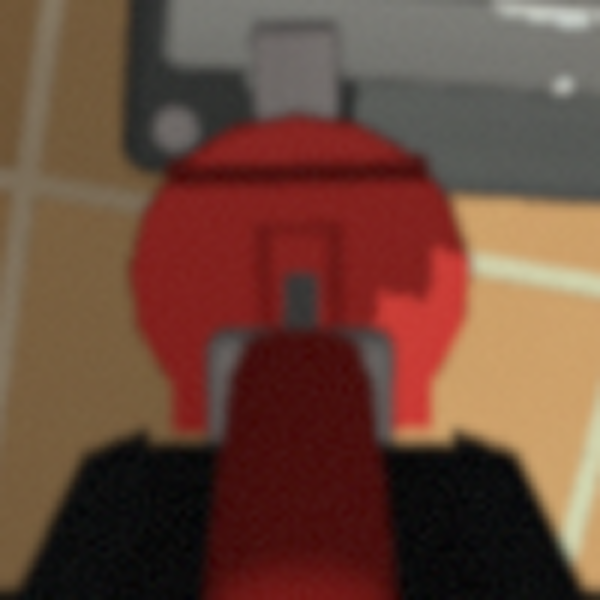

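The blade's lower edge is at (300,272), laterally centred on the slot outline (260-340, upper edge at row 225). Checking the along-slot offset with the calibration.

```bash
python3 - <<'E'
from h import *
import pickle
p=pickle.load(open("w5.pkl","rb"));o=lambda u,v:(277+u/6-.4,165+v/6-.4)
T=np.array([.4916,.0022,.4070]);y=.187;X=np.array([np.cos(y),np.sin(y),0]);Y=np.array([np.sin(y),-np.cos(y),0])
f=lambda q:(((q-T)@X).round(4),((q-T)@Y).round(4))
for r in(222,225,228):print("slot end",f(ray(p,*o(300,r),.175)))
for r in(270,273):print("blade tip edge",f(ray(p,*o(300,r),.407-.219)))
print("shoulder +x edge bottom",f(ray(p,*o(299,328),.407-.189)))
E
```

```text
slot end (np.float64(0.0105), np.float64(-0.0001))
slot end (np.float64(0.0101), np.float64(-0.0001))
slot end (np.float64(0.0096), np.float64(-0.0001))
blade tip edge (np.float64(0.0083), np.float64(-0.0001))
blade tip edge (np.float64(0.0079), np.float64(-0.0001))
shoulder +x edge bottom (np.float64(0.0124), np.float64(-0.0002))
```

Request:
drive_tool([
  [[-0.0007,0,0.005],[0,0,0]],
  [[0,0,0.005],[0,0,0]],
  [[0,0,0.004],[0,0,0]],
  [[0,0,0.003],[0,0,0]],
  [[0,0,0],[0,0,0]],
])

```text
time_s: 9.85
ee_pos: [0.4908, 0.002, 0.3883]
eef_rot: [-3.141, 0.001, 0.187]
force: [0.1, -0.8, -0.9]
gripper_width: 0.156
gripper_force: 35.0
```

Request:
drive_tool([
  [[0,0,0.002],[0,0,0]],
  [[0,0,0.002],[0,0,0]],
  [[0,0,0],[0,0,0]],
  [[0,0,0],[0,0,0]],
])

```text
time_s: 10.18
ee_pos: [0.4912, 0.002, 0.385]
eef_rot: [-3.142, 0.0, 0.187]
force: [-0.1, -0.0, -0.6]
gripper_width: 0.157
gripper_force: 35.0
```

Request:
drive_tool([
  [[0,0,0],[0,0,-6.5]],
  [[0,0,0],[0,0,-6.5]],
  [[0,0,0],[0,0,-6.5]],
  [[0,0,0],[0,0,-6.5]],
  [[0,0,0],[0,0,-6.5]],
  [[0,0,0],[0,0,-6.5]],
  [[0,0,0],[0,0,-6.5]],
  [[0,0,0],[0,0,-6.5]],
  [[0,0,0],[0,0,-6.5]],
  [[0,0,0],[0,0,-6.5]],
  [[0,0,0],[0,0,-6.5]],
  [[0,0,0],[0,0,-6.5]],
])

```text
time_s: 11.18
ee_pos: [0.4902, 0.0032, 0.3851]
eef_rot: [-3.139, -0.001, 1.555]
force: [-5.3, 2.6, 3.3]
gripper_width: 0.157
gripper_force: 35.0
```

```bash
python3 - <<'E'
from h import *
s=get_state();print(s["joint_positions"],s["wrist_torque"],s["force"])
E
```

```text
[ 0.39201903  0.35120822 -0.59141292  1.94326631  0.24129332  0.91999101
 -0.33524031] [ 0.83587216  1.19840309 -0.02235753] [-5.31226874  2.57788376  3.30075852]
```

Request:
drive_tool([
  [[0,0,0],[0,0,-4]],
  [[0,0,0],[0,0,-4]],
  [[0,0,0],[0,0,0]],
  [[0,0,0],[0,0,0]],
])

```text
time_s: 11.52
ee_pos: [0.4901, 0.0029, 0.3849]
eef_rot: [-3.138, -0.002, 1.689]
force: [-3.6, 2.5, 1.7]
gripper_width: 0.158
gripper_force: 35.0
```

```bash
python3 - <<'E'
from h import *
s=get_state();print(s["eef_rot"],s["wrist_torque"],s["force"])
E
```

```text
[-3.13827473e+00 -1.50188475e-03  1.68885987e+00] [ 0.76704489  1.12926172 -0.03969992] [-3.64109022  2.48922851  1.67261991]
```

Request:
drive_tool([
  [[0,0,0],[0,0,-4]],
  [[0,0,0],[0,0,-2]],
  [[0,0,0],[0,0,0]],
  [[0,0,0],[0,0,0]],
])

```text
time_s: 11.85
ee_pos: [0.49, 0.0029, 0.3848]
eef_rot: [-3.138, -0.002, 1.793]
force: [-4.0, 2.1, 1.2]
gripper_width: 0.159
gripper_force: 35.0
```

```bash
python3 - <<'E'
from h import *
s=get_state();print(s["eef_rot"],s["wrist_torque"],s["force"])
p=capture("wrist");save(p,"w6",crop=(250,100,410,220),s=5)
E
```

```text
[-3.13809778e+00 -1.73387756e-03  1.79338347e+00] [ 0.66493293  1.14551375 -0.06182083] [-4.01794371  2.07790163  1.2405427 ]
```

View pics/w6.png

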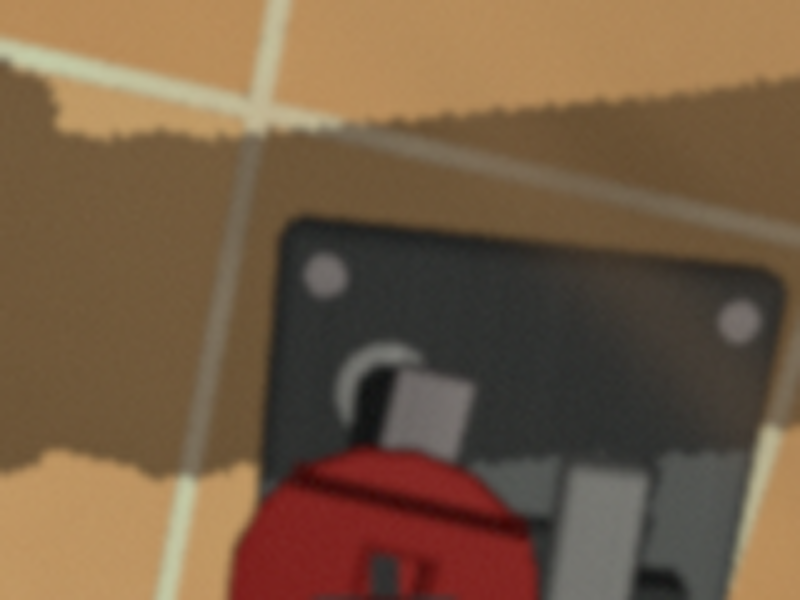

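The tongue (435,410) now points along the station's +y, clear of the bar (605,530). I'll push a little more to make sure it's at the stop.

Request:
drive_tool([
  [[0,0,0],[0,0,-3]],
  [[0,0,0],[0,0,-3]],
  [[0,0,0],[0,0,0]],
  [[0,0,0],[0,0,0]],
])

```text
time_s: 12.23
ee_pos: [0.4899, 0.0029, 0.3848]
eef_rot: [-3.138, -0.002, 1.898]
force: [-4.8, 3.0, 2.4]
gripper_width: 0.163
gripper_force: 35.0
```

```bash
python3 - <<'E'
from h import *
s=get_state();print(s["eef_rot"],s["wrist_torque"],s["force"])
E
```

```text
[-3.13797724e+00 -2.21257345e-03  1.89787579e+00] [ 0.75242803  1.33191637 -0.11571888] [-4.81193769  2.95809443  2.40645671]
```

Request:
drive_tool([
  [[0,0,0],[0,0,4]],
  [[0,0,0],[0,0,4]],
  [[0,0,0],[0,0,1]],
  [[0,0,0],[0,0,0]],
  [[0,0,-0.004],[0,0,0]],
  [[0,0,-0.008],[0,0,0]],
  [[0,0,-0.015],[0,0,0]],
  [[0,0,-0.03],[0,0,0]],
  [[0,0,-0.03],[0,0,0]],
  [[0,0,-0.01],[0,0,0]],
  [[0,0,0],[0,0,0]],
])

```text
time_s: 13.15
ee_pos: [0.4924, 0.0021, 0.4856]
eef_rot: [3.134, 0.002, 1.741]
force: [0.2, 0.2, -1.1]
gripper_width: 0.156
gripper_force: 35.0
```

```bash
python3 - <<'E'
from h import *
import pickle
s=get_state();print(s["ee_pos"],s["eef_rot"],s["wrist_torque"],s["force"],s["gripper_width"])
p=capture("wrist");save(p,"w7",crop=(230,120,430,280),s=4);pickle.dump(p,open("w7.pkl","wb"))
E
```

```text
[0.49242438 0.00213318 0.48564128] [3.13400940e+00 2.03574110e-03 1.74054397e+00] [-0.02679035 -0.0880447  -0.01341346] [ 0.1899493   0.16253832 -1.06129729] 0.15552432672489613
```

View pics/w7.png

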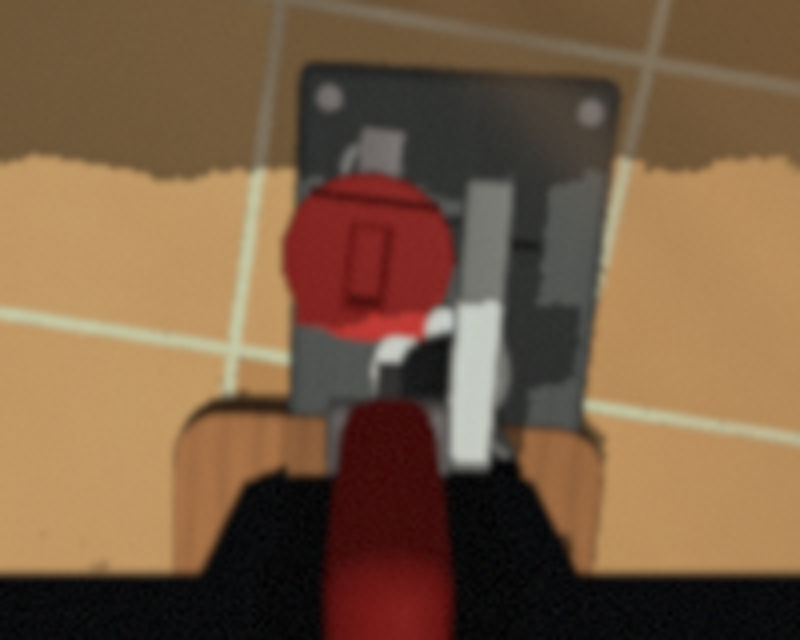

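The knob is open, with the tongue at (380,150) beside the bar. The key sits in the hand as before, so I'll take it back to its stand.

Request:
drive_tool([
  [[0,0,0],[0,0,6.52]],
  [[0,0,0],[0,0,6.52]],
  [[0,0,0],[0,0,6.52]],
  [[0,0,0],[0,0,6.52]],
  [[0,0,0],[0,0,6.52]],
  [[0,0,0],[0,0,6.52]],
  [[0,0,0],[0,0,6.52]],
  [[0,0,0],[0,0,6.52]],
  [[0,0,0],[0,0,6.52]],
  [[0,0,0],[0,0,6.52]],
  [[0,0,0],[0,0,6.52]],
  [[0,0,0],[0,0,6.5]],
])

```text
time_s: 14.2
ee_pos: [0.4908, 0.0017, 0.4803]
eef_rot: [-3.141, 0.002, 0.37]
force: [0.7, 0.2, -0.6]
gripper_width: 0.154
gripper_force: 35.0
```

Request:
drive_tool([
  [[0.0121,-0.0377,0],[0,0,0]],
  [[0.0121,-0.0377,0],[0,0,0]],
  [[0.0121,-0.0377,0],[0,0,0]],
  [[0.0121,-0.0377,0],[0,0,0]],
  [[0.0121,-0.0377,0],[0,0,0]],
  [[0.0121,-0.0377,0],[0,0,0]],
  [[0.0121,-0.0377,0],[0,0,0]],
  [[0.0121,-0.0377,0],[0,0,0]],
  [[0,0,0],[0,0,0]],
  [[0,0,0],[0,0,0]],
  [[0,0,0],[0,0,0]],
])

```text
time_s: 15.12
ee_pos: [0.4708, 0.3175, 0.4804]
eef_rot: [3.14, 0.003, 0.376]
force: [-0.4, -0.4, -0.6]
gripper_width: 0.156
gripper_force: 35.0
```

```bash
python3 - <<'E'
from h import *
s=get_state();y=s["eef_rot"][2];c,S=np.cos(y),np.sin(y);d=np.array([.4715,.3183])-s["ee_pos"][:2]
print(s["ee_pos"],s["eef_rot"],"shift",c*d[0]+S*d[1],S*d[0]-c*d[1],s["ee_pos"][2]-.2301,"turn",-np.degrees(.3755-y))
E
```

```text
[0.47079624 0.31747137 0.48038338] [3.14042967e+00 2.50207048e-03 3.75561958e-01] shift 0.0009586465071737904 -0.0005127431111838171 0.25028337611171536 turn 0.00354994479277243
```

Request:
drive_tool([
  [[0.001,-0.0005,0.03],[0,0,0]],
  [[0,0,0.035],[0,0,0]],
  [[0,0,0.035],[0,0,0]],
  [[0,0,0.035],[0,0,0]],
  [[0,0,0.035],[0,0,0]],
  [[0,0,0.025],[0,0,0]],
  [[0,0,0],[0,0,0]],
  [[0,0,0],[0,0,0]],
])

```text
time_s: 15.78
ee_pos: [0.4717, 0.3171, 0.2862]
eef_rot: [3.14, 0.003, 0.373]
force: [-0.1, 0.4, -0.9]
gripper_width: 0.156
gripper_force: 35.0
```

```bash
python3 - <<'E'
from h import *
s=get_state();y=s["eef_rot"][2];c,S=np.cos(y),np.sin(y);d=np.array([.4715,.3183])-s["ee_pos"][:2]
print(s["ee_pos"],s["eef_rot"],"shift",c*d[0]+S*d[1],S*d[0]-c*d[1],s["ee_pos"][2]-.2301,"turn",-np.degrees(.3755-y))
E
```

```text
[0.47170505 0.31713986 0.28622045] [3.14017008e+00 2.91523039e-03 3.73289897e-01] shift 0.00023215190722163172 -0.0011550200329017743 0.056120450515684345 turn -0.12662959916082858
```

Request:
drive_tool([
  [[0,-0.001,0.008],[0,0,0]],
  [[0,0,0.009],[0,0,0]],
  [[0,0,0.009],[0,0,0]],
  [[0,0,0],[0,0,0]],
])

```text
time_s: 16.12
ee_pos: [0.4709, 0.3194, 0.26]
eef_rot: [3.141, 0.001, 0.375]
force: [-0.7, 0.1, -1.3]
gripper_width: 0.153
gripper_force: 35.0
```

Request:
drive_tool([
  [[0,0,0.009],[0,0,0]],
  [[0,0,0.009],[0,0,0]],
  [[0,0,0.006],[0,0,0]],
  [[0,0,0.003],[0,0,0]],
  [[0,0,0],[0,0,0]],
  [[0,0,0],[0,0,0]],
])

```text
time_s: 16.62
ee_pos: [0.4709, 0.3196, 0.2337]
eef_rot: [3.141, 0.001, 0.375]
force: [0.4, -2.6, -1.6]
gripper_width: 0.154
gripper_force: 35.0
```

Request:
drive_tool([
  [[0.0005,0.001,0.002],[0,0,0]],
  [[0,0,0.001],[0,0,0]],
  [[0,0,0.0005],[0,0,0]],
  [[0,0,0],[0,0,0]],
  [[0,0,0],[0,0,0]],
])

```text
time_s: 17.03
ee_pos: [0.4719, 0.3194, 0.2308]
eef_rot: [-3.141, -0.0, 0.375]
force: [-0.1, 0.1, -1.2]
gripper_width: 0.16
gripper_force: 35.0
```

Request:
drive_tool([
  [[0,0,0],[0,0,0]],
  [[0,0,0],[0,0,0]],
  [[0,0,0],[0,0,0]],
  [[0,0,0],[0,0,0]],
  [[0,0,0],[0,0,0]],
  [[0,0,0],[0,0,0]],
  [[0,0,0],[0,0,0]],
  [[0,0,0],[0,0,0]],
  [[0,0,0],[0,0,0]],
], grip=0.075)

```text
time_s: 17.78
ee_pos: [0.4719, 0.3191, 0.2306]
eef_rot: [3.142, 0.0, 0.375]
force: [-0.5, -1.0, 0.8]
gripper_width: 0.81
gripper_force: 0.0
```

Request:
drive_tool([
  [[0,0,-0.015],[0,0,0]],
  [[0,0,-0.03],[0,0,0]],
  [[0,0,-0.03],[0,0,0]],
  [[0,0,-0.035],[0,0,0]],
  [[0,0,-0.035],[0,0,0]],
  [[0,0,-0.035],[0,0,0]],
  [[0,0,-0.03],[0,0,0]],
  [[0,0,0],[0,0,0]],
])

```text
time_s: 18.45
ee_pos: [0.4728, 0.3206, 0.447]
eef_rot: [-3.139, -0.01, 0.375]
force: [0.6, 0.8, 1.4]
gripper_width: 0.851
gripper_force: 0.0
```

```bash
python3 - <<'E'
from h import *
p=capture("wrist");s=get_state();print(s["ee_pos"],s["eef_rot"])
u=proj(p,[.4715,.318,.1])[0].astype(int);print(u)
m=redmask(p,(u[0]-50,u[1]-50,u[0]+50,u[1]+50));ys,xs=np.nonzero(m)
print(m.sum(),xs.min(),xs.max(),ys.min(),ys.max())
print("top y/x extents at z .109",ray(p,(xs.min()+xs.max())/2,ys.max(),.109),fitbox(p,m,(.4715,.318,.375),.042,.014,.06,.105))
print([np.round(d["extent"]) for d in spot_in(p,"key")])
save(p,"w8",crop=(u[0]-80,u[1]-80,u[0]+80,u[1]+60),s=4)
E
```

```text
[0.47237071 0.31993185 0.44396269] [-3.14038107 -0.00636645  0.37505372]
[328 184]
376 323 333 163 201
top y/x extents at z .109 [0.45438965 0.31247497 0.109     ] (array([0.47143676, 0.3194467 , 0.38132388]), np.float64(0.016178254038095474), 0.12348571419715881)
[array([325., 180.,  13.,  38.])]
```

View pics/w8.png

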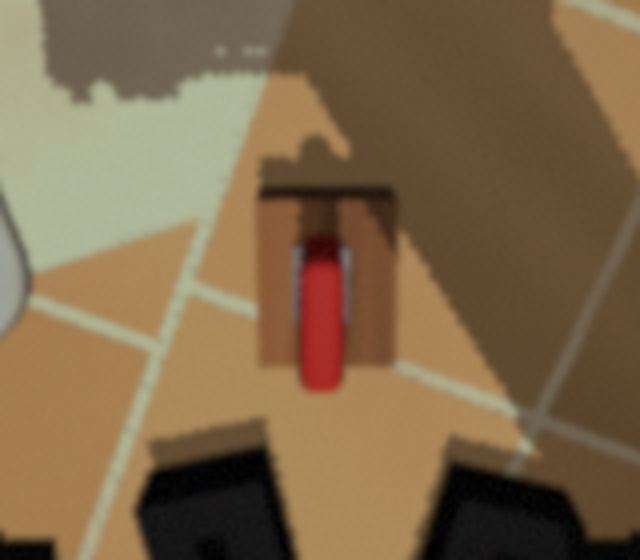

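The key stands back in its wooden stand, handle at (322,320), seated and aligned. Now to the mast head.

Request:
drive_tool([
  [[0,0,0],[0,0,-6.85]],
  [[0,0,0],[0,0,-6.85]],
  [[0,0,0],[0,0,-6.85]],
  [[0,0,0],[0,0,-6.85]],
  [[0,0,0],[0,0,-6.85]],
  [[0,0,0],[0,0,-6.85]],
  [[0,0,0],[0,0,-6.85]],
  [[0,0,0],[0,0,-6.85]],
  [[0,0,0],[0,0,-6.85]],
  [[0,0,0],[0,0,-6.85]],
  [[0,0,0],[0,0,-6.8]],
], grip=0.088)

```text
time_s: 19.47
ee_pos: [0.4716, 0.3187, 0.4387]
eef_rot: [-3.139, 0.001, 1.696]
force: [0.2, 0.4, -0.5]
gripper_width: 0.997
gripper_force: 0.0
```

Request:
drive_tool([
  [[-0.0403,0.0014,0],[0,0,0]],
  [[-0.0403,0.0014,0],[0,0,0]],
  [[-0.0403,0.0014,0],[0,0,0]],
  [[-0.0403,0.0014,0],[0,0,0]],
  [[-0.0403,0.0014,0],[0,0,0]],
  [[-0.0403,0.0014,0],[0,0,0]],
  [[-0.0403,0.0014,0],[0,0,0]],
  [[-0.0403,0.0014,0],[0,0,0]],
  [[-0.0403,0.0014,0],[0,0,0]],
  [[-0.0403,0.0014,0],[0,0,0]],
  [[0,0,0],[0,0,0]],
  [[0,0,0],[0,0,0]],
])

```text
time_s: 20.47
ee_pos: [0.5331, -0.0823, 0.4386]
eef_rot: [-3.138, -0.001, 1.684]
force: [0.7, 1.4, 0.0]
gripper_width: 0.998
gripper_force: 0.0
```

```bash
python3 - <<'E'
from h import *
import pickle
p=capture("wrist");pickle.dump(p,open("w9.pkl","wb"));s=get_state();print(s["time_s"],s["ee_pos"],s["eef_rot"],s["joint_positions"])
T=s["ee_pos"];y=s["eef_rot"][2];X=np.array([np.cos(y),np.sin(y),0]);Y=np.array([np.sin(y),-np.cos(y),0])
for t,z in(("mast_head",.17),("button_face",.1625),("lock_slot",.175)):
    for d in spot_in(p,t)[:2]:
        e=d["extent"];q=ray(p,e[0],e[1],z);print(t,np.round(e),round(d["score"],2),q,"tool",(q-T)@X,(q-T)@Y)
# orange button mask; dark head mask across rows
h=cv2.cvtColor(p["frame"],cv2.COLOR_RGB2HSV)
u=proj(p,[.5103,-.0819,.1625])[0];print("btn px pred",u, "head px", proj(p,[.534,-.079,.185])[0])
m=((h[...,0]>7)&(h[...,0]<20)&(h[...,1]>190)).astype(np.uint8);a,b=u.astype(int);k=np.zeros_like(m);k[b-20:b+20,a-20:a+20]=m[b-20:b+20,a-20:a+20]
ys,xs=np.nonzero(k);print("orange",len(xs),xs.min() if len(xs) else 0,xs.max() if len(xs) else 0,ys.min() if len(ys) else 0,ys.max() if len(ys) else 0)
hp=proj(p,[.534,-.079,.185])[0].astype(int)
for r in(-8,0,8):print("gray row",hp[1]+r,p["frame"][hp[1]+r,hp[0]-40:hp[0]+42:2].max(-1).tolist())
for c in(-8,6):print("gray col",p["frame"][hp[1]-50:hp[1]+50:2,hp[0]+c].max(-1).tolist())
E
```

```text
20.5167 [ 0.5330266  -0.07984954  0.43903965] [-3.13911128e+00 -1.58605403e-03  1.68793622e+00] [ 0.71309769  0.43366735 -0.84079093  1.75966485  0.35521674  1.11120648
 -0.12601643]
mast_head [328. 185.  62. 230.] 0.7 [ 0.53235018 -0.06806108  0.17      ] tool 0.011786718123703067 0.0007059606373788225
button_face [303. 196.  12.  24.] 0.41 [ 0.50973526 -0.08319238  0.1625    ] tool -0.0005978298222266888 -0.023522410223707615
lock_slot [288.  89.  57.  75.] 0.58 [0.49009037 0.00960868 0.175     ] tool 0.09386320386010875 -0.032186810460463504
btn px pred [303.60377954 194.48257948] head px [328.56514947 201.54549473]
orange 84 303 308 184 205
gray row 193 [134, 137, 140, 140, 133, 139, 132, 120, 136, 124, 42, 16, 17, 17, 15, 19, 17, 12, 14, 14, 14, 19, 18, 19, 16, 19, 18, 17, 19, 20, 69, 86, 106, 150, 154, 148, 148, 154, 153, 153, 148]
gray row 201 [133, 137, 140, 140, 135, 137, 133, 121, 134, 123, 44, 13, 14, 15, 9, 16, 19, 14, 15, 15, 14, 17, 15, 16, 17, 19, 19, 19, 20, 22, 69, 85, 107, 152, 156, 145, 149, 154, 155, 151, 146]
gray row 209 [135, 133, 139, 138, 136, 136, 138, 136, 134, 126, 54, 14, 11, 18, 15, 17, 17, 14, 18, 17, 15, 16, 13, 16, 16, 16, 14, 17, 17, 24, 71, 85, 104, 150, 154, 148, 148, 155, 157, 152, 148]
gray col [102, 100, 97, 75, 64, 63, 61, 66, 73, 88, 79, 53, 19, 9, 40, 20, 4, 12, 18, 16, 19, 17, 16, 18, 14, 19, 14, 16, 13, 17, 16, 16, 11, 68, 142, 148, 148, 147, 145, 143, 142, 141, 142, 141, 141, 141, 140, 138, 137, 139]
gray col [105, 107, 106, 85, 81, 82, 83, 85, 89, 98, 91, 73, 34, 8, 40, 22, 8, 15, 19, 20, 20, 19, 17, 16, 17, 16, 18, 15, 13, 16, 17, 15, 11, 53, 111, 114, 113, 113, 113, 113, 114, 113, 114, 135, 147, 147, 144, 145, 143, 140]
```

Request:
drive_tool([
  [[0,-0.0008,0.025],[0,0,0]],
  [[0.0005,0,0.025],[0,0,0]],
  [[0,0,0.025],[0,0,0]],
  [[0,0,0.025],[0,0,0]],
  [[0,0,0.018],[0,0,0]],
  [[0,0,0.008],[0,0,0]],
  [[0,0,0],[0,0,0]],
  [[0,0,0],[0,0,0]],
])

```text
time_s: 21.33
ee_pos: [0.5329, -0.078, 0.3151]
eef_rot: [3.141, -0.0, 1.691]
force: [0.3, -0.6, 1.0]
gripper_width: 0.998
gripper_force: 0.0
```

Request:
drive_tool([
  [[0,0,0],[0,0,0]],
  [[0,0,0],[0,0,0]],
  [[0,0,0],[0,0,0]],
  [[0,0,0],[0,0,0]],
  [[0,0,0],[0,0,0]],
  [[0,0,0],[0,0,0]],
  [[0,0,0],[0,0,0]],
  [[0,0,0],[0,0,0]],
  [[0,0,0],[0,0,0]],
  [[0,0,0],[0,0,0]],
  [[0,0,0],[0,0,0]],
  [[0,0,0],[0,0,0]],
], grip=0.0, force=35)

```text
time_s: 22.33
ee_pos: [0.5323, -0.0791, 0.3144]
eef_rot: [-3.14, 0.0, 1.689]
force: [-4.1, -1.5, 2.8]
gripper_width: 0.414
gripper_force: 35.0
```

```bash
python3 - <<'E'
from h import *
s=get_state();print({k:np.round(s[k],4) for k in("ee_pos","eef_rot","force","wrist_torque","gripper_width","gripper_force")})
E
```

```text
{'ee_pos': array([ 0.5323, -0.0791,  0.3144]), 'eef_rot': array([-3.1402e+00,  2.0000e-04,  1.6892e+00]), 'force': array([-4.1392, -1.5466,  2.8063]), 'wrist_torque': array([-0.234 ,  0.8651, -0.083 ]), 'gripper_width': np.float64(0.4143), 'gripper_force': np.float64(34.9974)}
```

Request:
drive_tool([
  [[0,-0.0004,-0.003],[0,0,0]],
  [[0,0,-0.006],[0,0,0]],
  [[0,0,-0.01],[0,0,0]],
  [[0,0,-0.01],[0,0,0]],
  [[0,0,-0.01],[0,0,0]],
  [[0,0,-0.006],[0,0,0]],
  [[0,0,0],[0,0,0]],
])

```text
time_s: 22.92
ee_pos: [0.532, -0.079, 0.361]
eef_rot: [3.142, 0.001, 1.689]
force: [-2.4, -2.1, -4.2]
gripper_width: 0.415
gripper_force: 35.0
```

```bash
python3 - <<'E'
from h import *
s=get_state();print({k:np.round(s[k],4) for k in("ee_pos","eef_rot","force","wrist_torque","gripper_width","gripper_force")})
p=capture("wrist")
for t in("mast_head","button_face","lock_slot"):print(t,[np.round(d["extent"]) for d in spot_in(p,t)][:2])
hp=(328,201)
print("col",p["frame"][150:250:2,322].max(-1).tolist());print("row",p["frame"][205,288:370:2].max(-1).tolist())
E
```

```text
{'ee_pos': array([ 0.532, -0.079,  0.361]), 'eef_rot': array([3.1416e+00, 9.0000e-04, 1.6892e+00]), 'force': array([-2.4079, -2.1362, -4.1881]), 'wrist_torque': array([-0.2472,  0.7275, -0.0817]), 'gripper_width': np.float64(0.415), 'gripper_force': np.float64(34.9984)}
mast_head [array([327., 203.,  85., 317.])]
button_face []
lock_slot [array([268.,  86.,  82., 108.])]
col [216, 202, 135, 122, 122, 121, 121, 122, 122, 123, 121, 122, 123, 122, 121, 122, 121, 121, 120, 121, 120, 120, 120, 119, 120, 121, 121, 120, 119, 119, 120, 120, 120, 120, 121, 118, 120, 119, 118, 89, 23, 7, 9, 6, 10, 7, 5, 34, 61, 46]
row [143, 139, 142, 148, 146, 146, 148, 110, 104, 86, 51, 51, 50, 59, 92, 116, 120, 121, 121, 120, 123, 125, 122, 126, 124, 115, 79, 55, 55, 53, 95, 113, 118, 160, 127, 93, 93, 91, 90, 87, 141]
```

Vertical load is about 4 N, which is the mast's weight, so it's moving freely past the first stop. Continuing.

Request:
drive_tool([
  [[0,0,-0.006],[0,0,0]],
  [[0,0,-0.01],[0,0,0]],
  [[0,0,-0.01],[0,0,0]],
  [[0,0,-0.008],[0,0,0]],
  [[0,0,-0.005],[0,0,0]],
  [[0,0,-0.002],[0,0,0]],
  [[0,0,0],[0,0,0]],
  [[0,0,0],[0,0,0]],
])

```text
time_s: 23.78
ee_pos: [0.5321, -0.0791, 0.4005]
eef_rot: [-3.141, 0.0, 1.689]
force: [-3.8, -1.5, -4.4]
gripper_width: 0.414
gripper_force: 35.0
```

Request:
drive_tool([
  [[0,0,-0.001],[0,0,0]],
  [[0,0,-0.001],[0,0,0]],
  [[0,0,-0.001],[0,0,0]],
  [[0,0,0],[0,0,0]],
  [[0,0,0],[0,0,0]],
  [[0,0,0],[0,0,0]],
])

```text
time_s: 24.28
ee_pos: [0.5322, -0.0791, 0.4035]
eef_rot: [-3.141, 0.0, 1.689]
force: [-4.0, -3.1, -3.5]
gripper_width: 0.412
gripper_force: 35.0
```

Request:
drive_tool([
  [[0,0,-0.001],[0,0,0]],
  [[0,0,-0.001],[0,0,0]],
  [[0,0,0],[0,0,0]],
  [[0,0,0],[0,0,0]],
  [[0,0,0],[0,0,0]],
])

```text
time_s: 24.7
ee_pos: [0.5321, -0.0792, 0.4046]
eef_rot: [-3.141, -0.001, 1.689]
force: [2.6, -3.2, -20.6]
gripper_width: 0.412
gripper_force: 35.0
```

```bash
python3 - <<'E'
from h import *
s=get_state();print({k:np.round(s[k],4) for k in("ee_pos","force","gripper_width","gripper_force")})
E
```

```text
{'ee_pos': array([ 0.5321, -0.0792,  0.4046]), 'force': array([  2.5612,  -3.2222, -20.6446]), 'gripper_width': np.float64(0.4122), 'gripper_force': np.float64(34.9914)}
```

Request:
drive_tool([
  [[0,0,0.0004],[0,0,0]],
  [[0,0,0],[0,0,0]],
  [[0,0,0],[0,0,0]],
  [[0,0,0],[0,0,0]],
], force=45)

```text
time_s: 25.03
ee_pos: [0.5321, -0.0792, 0.4046]
eef_rot: [-3.141, -0.0, 1.689]
force: [4.3, -2.9, -23.8]
gripper_width: 0.412
gripper_force: 45.0
```

```bash
python3 - <<'E'
from h import *
p=capture("scene");s=get_state();print({k:np.round(s[k],4) for k in("ee_pos","force","gripper_width","gripper_force")})
for t in("mast_head","key","lemon","garlic","mug","tin","shaker"):print(t,[np.round(d["extent"]).tolist() for d in spot_in(p,t)][:2])
E
```

```text
{'ee_pos': array([ 0.5321, -0.0792,  0.4047]), 'force': array([  2.907 ,  -3.419 , -24.4227]), 'gripper_width': np.float64(0.4145), 'gripper_force': np.float64(44.9917)}
mast_head [[317.0, 190.0, 68.0, 47.0], [361.0, 213.0, 13.0, 17.0]]
key [[207.0, 305.0, 15.0, 28.0], [403.0, 190.0, 11.0, 25.0]]
lemon [[342.0, 198.0, 16.0, 16.0]]
garlic [[359.0, 215.0, 15.0, 14.0]]
mug [[196.0, 245.0, 41.0, 42.0]]
tin [[148.0, 272.0, 42.0, 49.0]]
shaker []
```

Firm at the second stop: about 90 mm travelled, button pressed in, bystanders unmoved. Handing in.

```bash
python3 -c "
from plant import workorder
print(workorder.close_job())"
```

```text
the job is handed in; nothing more can be done
None
```

The job is handed in: the lock is turned open to its stop, the red key is back in its wooden stand, and the mast is held at its second stop with the button pressed. The lemon, garlic, mug and tin showed unmoved at the last look; the shaker wasn't picked up in that picture, but the arm never went near it.

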